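# Rack the thread spools in shade order

## Task

Put the four loose spools of blue thread on the four empty pins of the wooden spool rack so that the row runs in order of shade from the white spool at one end to the black spool at the other. Every spool must end upright on its own pin, right down on the board and let go. Leave the white and the black spool on their end pins, and do not disturb the tin, the scissors or the roll of tape.

Things in the scene. Friction and masses are not known exactly. Their poses are not given: they have to be found in the camera images.
- spool_rack: Fixed wooden rack: board 76 x 390 mm, top 18 mm above the worktop, with a row of six upright pins 8 mm thick, round tips 94 mm above the worktop. Origin: centre of the board's underside; y along the row, z up. Pins at x = 0, y = -160, -96, -32, 32, 96, 160 mm. A seated spool stands on the board (underside at z = 18 mm), can shift 8 mm sideways, and the pin rises 12 mm out of its top.
- spool_white: King spool of sewing thread, white thread, wound on a pale plastic tube; stands upright, already on one end pin of the rack at the start (which end varies). 44 mm across the thread (its foot rim 46 mm), 64 mm tall, 0.06 to 0.13 kg, with an open bore 24 mm across right through it from bottom to top. Origin at the centre of its underside, z up along its axis.
- spool_black: King spool of sewing thread, black thread, wound on a pale plastic tube; stands upright, already on the other end pin of the rack at the start. 44 mm across the thread (its foot rim 46 mm), 64 mm tall, 0.06 to 0.13 kg, with an open bore 24 mm across right through it from bottom to top. Origin at the centre of its underside, z up along its axis.
- spool_pale_blue: King spool of sewing thread, very pale blue thread (next to white in shade), wound on a pale plastic tube; stands upright, loose on the worktop between the robot and the rack. 44 mm across the thread (its foot rim 46 mm), 64 mm tall, 0.06 to 0.13 kg, with an open bore 24 mm across right through it from bottom to top. Origin at the centre of its underside, z up along its axis.
- spool_sky_blue: King spool of sewing thread, light sky blue thread, second blue from the light side, wound on a pale plastic tube; stands upright, loose on the worktop between the robot and the rack. 44 mm across the thread (its foot rim 46 mm), 64 mm tall, 0.06 to 0.13 kg, with an open bore 24 mm across right through it from bottom to top. Origin at the centre of its underside, z up along its axis.
- spool_mid_blue: King spool of sewing thread, strong mid blue thread, third blue from the light side, wound on a pale plastic tube; stands upright, loose on the worktop between the robot and the rack. 44 mm across the thread (its foot rim 46 mm), 64 mm tall, 0.06 to 0.13 kg, with an open bore 24 mm across right through it from bottom to top. Origin at the centre of its underside, z up along its axis.
- spool_navy: King spool of sewing thread, dark navy thread (next to black in shade), wound on a pale plastic tube; stands upright, loose on the worktop between the robot and the rack. 44 mm across the thread (its foot rim 46 mm), 64 mm tall, 0.06 to 0.13 kg, with an open bore 24 mm across right through it from bottom to top. Origin at the centre of its underside, z up along its axis.
- grey_tin: Bystander: open grey tin can, 70 mm across, 90 mm tall, upright on the worktop. Origin at the centre of its underside.
- scissors: Bystander: scissors with red handles lying flat, 87 x 199 x 9 mm, on the worktop. Origin at the centre of the underside, y along their length.
- masking_tape: Bystander: roll of masking tape lying flat, 100 mm across, 25 mm tall. Origin at the centre of its underside.

How it is judged (in metres and radians):
At the end, for the whole second after the job is handed in: All six spools stand on the rack in shade order white to black, one to a pin: each within 12 mm of its pin along and across the row, underside within 4 mm of the board, upright within 0.1 rad, released and at rest; end spools, tin, scissors and tape within 30 mm of where they began (x of spool_white in the frame of spool_rack between -0.012 and 0.012 m and z of spool_white in the frame of spool_rack between 0.014 and 0.022 m and angle between each of spool_white, spool_pale_blue, spool_sky_blue, spool_mid_blue, spool_navy, spool_black's own z axis and vertical below 0.1 rad and linear speed of each of spool_white, spool_pale_blue, spool_sky_blue, spool_mid_blue, spool_navy, spool_black below 0.02 m/s and x of spool_pale_blue in the frame of spool_rack between -0.012 and 0.012 m and z of spool_pale_blue in the frame of spool_rack between 0.014 and 0.022 m and x of spool_sky_blue in the frame of spool_rack between -0.012 and 0.012 m and z of spool_sky_blue in the frame of spool_rack between 0.014 and 0.022 m and x of spool_mid_blue in the frame of spool_rack between -0.012 and 0.012 m and z of spool_mid_blue in the frame of spool_rack between 0.014 and 0.022 m and x of spool_navy in the frame of spool_rack between -0.012 and 0.012 m and z of spool_navy in the frame of spool_rack between 0.014 and 0.022 m and x of spool_black in the frame of spool_rack between -0.012 and 0.012 m and z of spool_black in the frame of spool_rack between 0.014 and 0.022 m and distance of each of grey_tin, scissors, masking_tape, spool_white, spool_black from where it was at the start of the episode below 0.03 m and ((y of spool_white in the frame of spool_rack between 0.148 and 0.172 m and y of spool_pale_blue in the frame of spool_rack between 0.084 and 0.108 m and y of spool_sky_blue in the frame of spool_rack between 0.02 and 0.044 m and y of spool_mid_blue in the frame of spool_rack between -0.044 and -0.02 m and y of spool_navy in the frame of spool_rack between -0.108 and -0.084 m and y of spool_black in the frame of spool_rack between -0.172 and -0.148 m) or (y of spool_black in the frame of spool_rack between 0.148 and 0.172 m and y of spool_navy in the frame of spool_rack between 0.084 and 0.108 m and y of spool_mid_blue in the frame of spool_rack between 0.02 and 0.044 m and y of spool_sky_blue in the frame of spool_rack between -0.044 and -0.02 m and y of spool_pale_blue in the frame of spool_rack between -0.108 and -0.084 m and y of spool_white in the frame of spool_rack between -0.172 and -0.148 m))); the robot touches nothing.
It fails at once if the tin is pushed more than 30 mm or tipped over (distance of grey_tin from where it was at the start of the episode above 0.03 m or angle between grey_tin's own z axis and vertical above 0.6 rad).
It fails at once if the pair of scissors is pushed more than 30 mm or tipped over (distance of scissors from where it was at the start of the episode above 0.03 m or angle between scissors's own z axis and vertical above 0.6 rad).
It fails at once if the roll of tape is pushed more than 30 mm or tipped over (distance of masking_tape from where it was at the start of the episode above 0.03 m or angle between masking_tape's own z axis and vertical above 0.6 rad).
It fails at once if the white end spool is taken off its pin (distance of spool_white from where it was at the start of the episode above 0.03 m).
It fails at once if the black end spool is taken off its pin (distance of spool_black from where it was at the start of the episode above 0.03 m).
It also fails if it takes over 90 s, if anything falls off the work surface, if the arm or the gripper's body presses on something with over 40 N, if the wrist force passes 120 N, or if a joint passes its speed limit or range.

## Robot

A 6-joint arm with a two-finger parallel gripper is mounted at the origin on a cart in front of the work surface, level with it; the furniture and walls round the work are solid. World frame = base frame: x ahead of the robot, y to its left, z up, the work surface at z = 0. Lengths are in mm, angles in rad, forces in N, time in s.
With the tool pointing down it reaches from about 275 to 750 mm from the base axis. Payload 10.2 kg.
Tool frame: the origin (TCP) lies at the centre of the arm's flange, where the gripper is bolted on; the fingertips stand 173 mm ahead of it and the grasp point (between the pads) lies 155 mm ahead of it; z points along the fingers, y is the line along which they close (so a half turn about z gives the same grasp; the last joint's range is limited). The gripper opens to 85 mm and grips with 20 to 120 N. Pads are 22 mm wide; open, the fingers measure 114 mm over their backs; the gripper's body (76 mm by 85 mm) begins 54 mm behind the grasp point. The pads swing forward as they close: fully open they stand 13 mm farther back than shut.
Start: joints at [-1.338, 0.313, 1.498, -0, 1.331, -0.223], TCP at [231.084, -471.416, 404.694] pointing down, gripper open.
Joint ranges: [-2.94, 2.94], [-0.97, 2.17], [0.19, 2.56], [-1.23, 4.37], [0.02, 3.11], [-2.88, 2.88]. Speed limits (rad/s): [2.39, 2.39, 3.01, 3.14, 3.14, 3.14].

## Interface

Orientations are given as a unit quaternion [w, x, y, z].
In Python, from rig import status, capture, camera_info, ticket gives the robot as it stands.
- The arm moves only by the shell command python3 -m crank 'ROWS' [FORCE]. ROWS is JSON, a list of rows, each a list of 7 numbers: the shift along the tool's x, y, z as a fraction of full scale, then the turn, a rotation vector about the tool's x, y, z as a fraction of full scale, then the closure, from 0 (fully open) to 1 (shut). A call has 1 to 12 rows; each row is the pose to reach, as a shift and turn from the pose commanded when the call began, along the tool's axes at that moment; what a row does not reach only later rows make up. Full scale, the value 1, is 0.1 m for a shift and 45 degrees for a turn. A row lasts 1/10 s, in which the tool goes at most 50 mm and 8.59 degrees, less where a joint would pass 70% of its speed; a pose out of reach is approached as far as the arm can. A call with a number of a shift or a turn outside -1 to 1 is refused whole. A call with a gripper value outside its range is refused whole. The fingers move at their own pace and stop on an object; FORCE is the grip in N (left out, the last holds). Time passes only in rows, so rows that repeat a pose let the fingers close. It gives the time, the measured TCP pose, the force, the opening and the grip force at its end, in the units of the state.
- status.sense(): the state, without advancing time (a new reading comes with each control period).
- capture(name): name is "side" or "top"; returns (picture, depth): 400x640x3 uint8, red, green, blue; 400x640 float32, mm along the optical axis (not along the pixel's ray), 0 where there is no reading.
- camera_info(name): a dict with "K" (3x3 intrinsics, pixels), "camera_from_world" (4x4, takes a point from world to camera coordinates). Camera axes: x right, y up, looking along -z (the intrinsics and any distortion apply to the point x, -y, -z); pixel columns grow to the right and rows downward; lengths in mm; the calibration is good to about 2 mm. A picture is of the moment at which its call begins. camera_info takes no time and is no camera call.
- ticket.finish_job(): hands the job in; it is judged then, once.
The state is a dict: "time_s": time; "joints": joint angles; "dq": joint speeds; "tau": joint torques, N m; "eef_pos": TCP position; "ee_rot": TCP orientation; "force": force on the tool from outside, world axes, zero at the start; "wrist_torque": the same for the moment, N m; "grip_width": opening from 0.0 (shut) to 1.0 (fully open); "grip_force": force on a finger pad.
Only numpy, scipy, OpenCV 4.12 (cv2) and the standard library are available. Lean on these libraries where they do the work, as an engineer would, in place of code of your own. Each camera call takes 0.05 s, during which the arm holds its last target. There are 200 camera calls.

## Working session

There is one attempt and no reset: what is moved stays moved. The work goes in short steps, Python scripts to look and compute and a shell command to move; the robot and the scene stay as the last step left them, time stands still between calls to the robot, and variables do not carry over. Pictures are saved under pics/ and viewed, at most 14 in all, crops included, and the job is handed in when it is done.

```bash
mkdir -p pics; ls; python3 - <<'E'
from rig import status,capture,camera_info
import cv2,numpy as np
s=status.sense();print(s)
for n in("top","side"):
    p,d=capture(n);cv2.imwrite(f"pics/{n}0.png",p[:,:,::-1]);np.savez(f"{n}0.npz",p=p,d=d)
    i=camera_info(n);print(n,i)
E
```

```text
pics
{'time_s': 0.0, 'joints': array([-1.33841604e+00,  3.13420138e-01,  1.49843930e+00,  1.68411187e-05,
        1.33099121e+00, -2.23430498e-01]), 'dq': array([-7.49772775e-05, -5.94631064e-04, -3.97464005e-04, -4.01295686e-04,
        6.30356977e-04,  7.96367220e-04]), 'tau': array([-1.33835616e-03, -4.12268257e+01, -2.59746248e+01, -2.91866982e-04,
        4.08960390e-03,  2.89479246e-06]), 'eef_pos': array([ 231.06566254, -471.36823906,  404.14938137]), 'ee_rot': array([-6.29029518e-04,  9.74142042e-01,  2.25935579e-01,  5.36356093e-06]), 'force': array([0.12056302, 0.20423128, 0.30535502]), 'wrist_torque': array([-0.00230851, -0.03862268,  0.02138295]), 'grip_force': 0.0, 'grip_width': 1.0009646730117898}
top {'K': array([[456.32976565,   0.        , 317.34687391],
       [  0.        , 456.32976565, 200.6728467 ],
       [  0.        ,   0.        ,   1.        ]]), 'camera_from_world': array([[ 1.36441241e-02, -9.99851926e-01,  1.04864114e-02,
        -1.42724053e+01],
       [ 9.85451575e-01,  1.52229473e-02,  1.69273312e-01,
        -5.61061792e+02],
       [-1.69407881e-01,  8.02426455e-03,  9.85513359e-01,
        -1.34460054e+03],
       [ 0.00000000e+00,  0.00000000e+00,  0.00000000e+00,
         1.00000000e+00]])}
side {'K': array([[433.55904037,   0.        , 320.94326397],
       [  0.        , 433.55904037, 195.00468198],
       [  0.        ,   0.        ,   1.        ]]), 'camera_from_world': array([[ 9.95476118e-01,  9.30097631e-02,  1.94031716e-02,
        -5.26610358e+02],
       [-7.78087467e-02,  6.80851948e-01,  7.28276338e-01,
        -3.01986258e+00],
       [ 5.45261224e-02, -7.26491438e-01,  6.85008827e-01,
        -1.48405711e+03],
       [ 0.00000000e+00,  0.00000000e+00,  0.00000000e+00,
         1.00000000e+00]])}
```

View pics/top0.png

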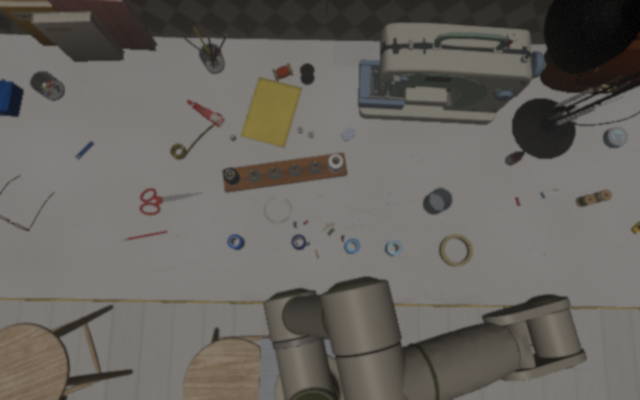

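View pics/side0.png

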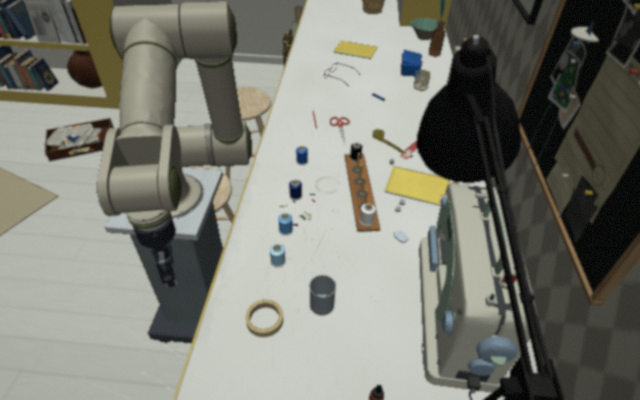

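Top view: loose spools at about (236,242) mid, (299,242) navy, (352,246) sky and (394,248) pale. On the rack, black is at (231,176) and white at (336,161), with four free pins between them. Tin is at (437,201), tape at (456,250), scissors at (165,200).

```bash
cat > h.py <<'E'
import numpy as np,cv2
from rig import camera_info
def cloud(n,d):
    i=camera_info(n);K=i["K"];T=np.linalg.inv(i["camera_from_world"])
    v,u=np.mgrid[:400,:640]
    P=np.stack([(u-K[0,2])/K[0,0]*d,-(v-K[1,2])/K[1,1]*d,-d],-1)
    return P@T[:3,:3].T+T[:3,3]
def ray(n,u,v,z):
    i=camera_info(n);K=i["K"];T=np.linalg.inv(i["camera_from_world"])
    r=T[:3,:3]@np.array([(u-K[0,2])/K[0,0],-(v-K[1,2])/K[1,1],-1]);c=T[:3,3]
    return c+r*(z-c[2])/r[2]
def proj(n,p):
    i=camera_info(n);q=i["camera_from_world"]@np.append(p,1);w=i["K"]@[q[0],-q[1],-q[2]];return w[:2]/w[2]
E
python3 - <<'E'
from h import *
for n in("top","side"):
    z=np.load(n+"0.npz");p,d=z["p"],z["d"];W=cloud(n,d)
    X,Y,Z=W[...,0],W[...,1],W[...,2]
    reg=(d>0)&(X>230)&(X<700)&(Y>-330)&(Y<330)
    print(n,"table z",np.median(Z[reg]))
    m=(reg&(Z>45)&(Z<100)).astype(np.uint8)
    k,l,st,c=cv2.connectedComponentsWithStats(m,connectivity=4)
    for j in range(1,k):
        if st[j,4]<12: continue
        s=l==j;t=s&(Z>57);pts=W[t];col=np.median(p[s],0)
        if t.sum()<6: continue
        u,v=np.argwhere(t)[:,::-1].mean(0) if 0 else (np.argwhere(t)[:,1].mean(),np.argwhere(t)[:,0].mean())
        (cx,cy),r=cv2.minEnclosingCircle(np.argwhere(t)[:,::-1].astype(np.float32))
        print(j,st[j,4],"uv",round(cx),round(cy),round(r,1),"zmax",Z[s].max().round(),"mean",pts.mean(0).round(),"ext",np.ptp(pts,0).round(),"ray64",ray(n,cx,cy,64).round(),col)
    hsv=cv2.cvtColor(p,cv2.COLOR_RGB2HSV)
    b=(reg&(hsv[...,0]<18)&(hsv[...,1]>90)&(Z>8)&(Z<32)&(X>430)).astype(np.uint8)
    b=cv2.morphologyEx(b,cv2.MORPH_CLOSE,np.ones((9,9)))
    k,l,st,c=cv2.connectedComponentsWithStats(b);j=1+st[1:,4].argmax()
    pix=np.argwhere(l==j)[:,::-1]
    w=np.array([ray(n,u,v,18)[:2] for u,v in pix],np.float32)
    R=cv2.minAreaRect(w);print("board",st[j],R,cv2.boxPoints(R).round())
E
python3 - <<'E'
import cv2
p=cv2.imread('pics/top0.png')[140:265,215:475];q=cv2.resize(p,None,fx=3,fy=3,interpolation=2);cv2.imwrite('pics/c1.png',cv2.convertScaleAbs(q,alpha=1.6))
E
```

```text
top table z 2.5082739683584805
1 176 uv 336 161 7.7 zmax 95.0 mean [678. -59.  77.] ext [43. 40. 38.] ray64 [682. -60.  64.] [116.  111.  106.5]
2 18 uv 314 162 2.5 zmax 96.0 mean [672.   3.  81.] ext [ 9.  6. 37.] ray64 [677.   4.  64.] [71.5 63.5 52.5]
3 17 uv 294 166 2.5 zmax 97.0 mean [661.  66.  82.] ext [ 9.  7. 38.] ray64 [666.  67.  64.] [67. 60. 50.]
4 14 uv 272 168 2.5 zmax 98.0 mean [651. 129.  84.] ext [ 7.  6. 39.] ray64 [656. 132.  64.] [70.  61.5 50.5]
5 190 uv 230 174 7.9 zmax 96.0 mean [632. 257.  76.] ext [45. 44. 38.] ray64 [635. 259.  64.] [61. 57. 52.]
6 17 uv 252 171 2.2 zmax 96.0 mean [642. 192.  84.] ext [ 8.  7. 35.] ray64 [647. 194.  64.] [65. 60. 50.]
7 137 uv 235 241 7.5 zmax 72.0 mean [433. 238.  61.] ext [42. 40. 15.] ray64 [433. 238.  64.] [ 68.  80. 106.]
8 127 uv 298 241 7.3 zmax 68.0 mean [437.  49.  61.] ext [42. 42. 11.] ray64 [436.  49.  64.] [66. 68. 80.]
9 131 uv 352 245 7.3 zmax 75.0 mean [ 426. -112.   61.] ext [42. 42. 18.] ray64 [ 426. -111.   64.] [ 84. 103. 122.]
10 146 uv 394 247 7.4 zmax 68.0 mean [ 422. -236.   61.] ext [42. 42. 11.] ra
[... 754 characters left out ...]
 38. 10.] ray64 [436.  40.  64.] [ 87.   94.5 103.5]
7 30 uv 366 194 4.5 zmax 94.0 mean [672.   0.  77.] ext [ 8.  9. 37.] ray64 [672.  15.  64.] [100.  80.  57.]
8 203 uv 367 211 7.4 zmax 95.0 mean [679. -68.  74.] ext [43. 44. 38.] ray64 [679. -59.  64.] [128. 127. 114.]
9 142 uv 284 218 6.6 zmax 68.0 mean [ 425. -118.   61.] ext [41. 37. 11.] ray64 [ 427. -119.   64.] [109. 138. 159.]
10 176 uv 276 250 7.5 zmax 67.0 mean [ 422. -242.   60.] ext [42. 40. 10.] ray64 [ 423. -245.   64.] [141. 163. 168.]
board [ 346  155   27   76 1044] ((657.9830932617188, 91.699462890625), (68.81705474853516, 382.1548156738281), 8.930643081665039) [[ 594.  275.]
 [ 654. -102.]
 [ 722.  -92.]
 [ 662.  286.]]
```

View pics/c1.png

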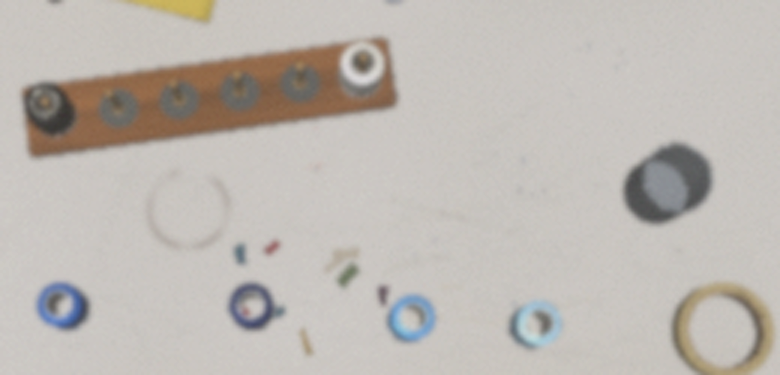

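Both views agree. White is at y=-60, so the pins run pale (672,2), sky (662,65), mid (651.5,128.5), navy (641,191.5). The pitch measures 64 mm and the row yaw 9.4°. The spool tops are at 64 mm, as they should be.

```bash
cat > go.py <<'E'
import sys,numpy as np
from scipy.spatial.transform import Rotation as R
from rig import status
P=dict(pale=(422.5,-238),sky=(426,-113),mid=(434,237),navy=(436.5,48),p1=(672.5,2.5),p2=(662,65.5),p3=(651.5,128.5),p4=(641,191.5))
s=status.sense();w,x,y,z=s["ee_rot"];T=R.from_quat([x,y,z,w])
t=np.deg2rad(9.4);c,n=np.cos(t),np.sin(t)
G=R.from_matrix(np.array([[-n,c,0],[c,n,0],[0,0,-1.]]))
print("t",round(s["time_s"],2),"pos",s["eef_pos"].round(1),"F",s["force"].round(1),"w",round(s["grip_width"],3),"gf",round(s["grip_force"],1))
for a in sys.argv[1:]:
    k,h=a.split(":");g=np.array([*P[k],float(h)])
    print(a,"shift",(T.inv().apply(g-s["eef_pos"])/100).round(3),"turn",((T.inv()*G).as_rotvec()/np.deg2rad(45)).round(3))
E
python3 -m crank '[[0.2,-0.1,0,0,0,-0.16,0],[0.4,-0.2,0,0,0,-0.32,0],[0.6,-0.27,0,0,0,-0.48,0],[0.8,-0.35,0,0,0,-0.64,0],[0.95,-0.42,0,0,0,-0.8,0],[0.95,-0.42,0,0,0,-0.8,0]]' 40
python3 go.py pale:300
```

```text
time_s: 0.7
eef_pos: [298.7, -390.8, 404.6]
ee_rot: [-0.0, 0.856, 0.517, 0.0]
force: [-0.3, -0.4, -0.0]
grip_width: 1.002
grip_force: 0.0
t 0.7 pos [ 298.7 -390.8  404.6] F [-0.3 -0.4 -0. ] w 1.002 gf 0.0
pale:300 shift [1.927 0.387 1.047] turn [-0.    -0.001 -0.824]
```

```bash
python3 -m crank '[[0.2,0.05,0,0,0,-0.16,0],[0.4,0.1,0,0,0,-0.32,0],[0.6,0.15,0,0,0,-0.48,0],[0.8,0.2,0,0,0,-0.64,0],[0.98,0.2,0,0,0,-0.82,0],[0.98,0.2,0,0,0,-0.82,0]]' 40 >/dev/null
python3 go.py pale:300
```

```text
t 1.3 pos [ 361.8 -314.   404.6] F [-0.3 -0.2 -0.9] w 1.002 gf 0.0
pale:300 shift [0.654 0.719 1.046] turn [-0.    -0.001 -0.007]
```

```bash
python3 -m crank '[[0.2,0.2,0.2,0,0,0,0],[0.4,0.4,0.4,0,0,0,0],[0.6,0.6,0.6,0,0,0,0],[0.65,0.72,0.8,0,0,-0.01,0],[0.65,0.72,0.95,0,0,-0.01,0],[0.65,0.72,1,0,0,-0.01,0],[0.65,0.72,1,0,0,-0.01,0],[0.65,0.72,1,0,0,-0.01,0]]' 40 >/dev/null
python3 go.py pale:195; python3 - <<'E'
from h import *
from rig import capture
a,_=capture("top");b,_=capture("side")
a=cv2.resize(a[190:290,320:470],None,fx=3,fy=3);b=cv2.resize(b[170:300,200:350],None,fx=3,fy=3)
H=max(a.shape[0],b.shape[0]);a=cv2.copyMakeBorder(a,0,H-a.shape[0],0,0,0)
b=cv2.copyMakeBorder(b,0,H-b.shape[0],0,0,0)
im=cv2.resize(np.hstack([a,b]),(800,int(H*800/900)));cv2.imwrite("pics/g1.png",cv2.convertScaleAbs(im[:,:,::-1],alpha=1.5))
E
```

```text
t 2.1 pos [ 422.2 -239.9  305.4] F [-0.  -0.1  0. ] w 0.998 gf 0.0
pale:195 shift [0.019 0.006 1.104] turn [ 0.001  0.001 -0.002]
```

View pics/g1.png

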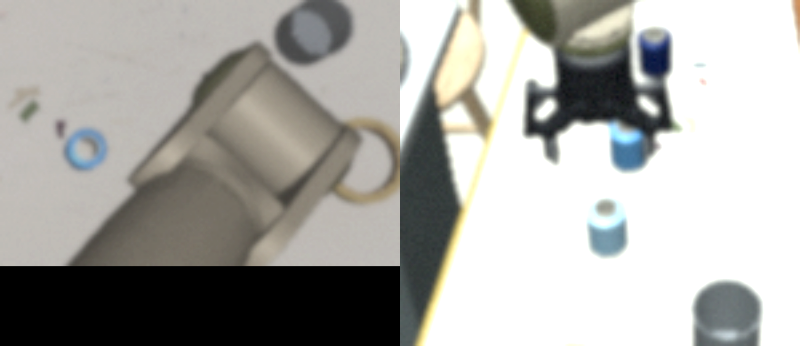

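The gripper is straddling the pale spool: the fingers are at crop x≈550 and 655 and the spool at x≈607. I'll descend, grip and lift.

```bash
python3 -m crank '[[0.02,0.01,0.3,0,0,0,0],[0.02,0.01,0.6,0,0,0,0],[0.02,0.01,0.9,0,0,0,0],[0.02,0.01,1,0,0,0,0],[0.02,0.01,1,0,0,0,0],[0.02,0.01,1,0,0,0,0]]' 40 >/dev/null
python3 -m crank '[[0,0,0.05,0,0,0,0],[0,0,0.1,0,0,0,0],[0,0,0.1,0,0,0,0],[0,0,0.1,0,0,0,1],[0,0,0.1,0,0,0,1],[0,0,0.1,0,0,0,1],[0,0,0.1,0,0,0,1],[0,0,0.1,0,0,0,1],[0,0,0.1,0,0,0,1],[0,0,0.1,0,0,0,1],[0,0,0.1,0,0,0,1],[0,0,0.1,0,0,0,1]]' 40 
python3 -m crank '[[0,0,-0.2,0,0,0,1],[0,0,-0.4,0,0,0,1],[0,0,-0.6,0,0,0,1],[0,0,-0.8,0,0,0,1],[0,0,-1,0,0,0,1],[0,0,-1,0,0,0,1]]' 40 >/dev/null
python3 go.py p1:310
```

```text
time_s: 4.0
eef_pos: [423.1, -237.1, 195.1]
ee_rot: [0.0, 0.646, 0.763, -0.0]
force: [-0.8, 1.1, 5.9]
grip_width: 0.506
grip_force: 41.0
t 4.6 pos [ 423.3 -237.2  296.5] F [ 0.4 -0.3 -1.1] w 0.5 gf 41.0
p1:310 shift [ 1.954  2.853 -0.134] turn [0.003 0.004 0.002]
```

```bash

python3 -m crank '[[0.1,0.15,-0.13,0,0,0,1],[0.25,0.35,-0.13,0,0,0,1],[0.4,0.55,-0.13,0,0,0,1],[0.55,0.8,-0.13,0,0,0,1],[0.65,0.95,-0.13,0,0,0,1]]' 40 >/dev/null
python3 -m crank '[[0.15,0.25,0,0,0,0,1],[0.3,0.45,0,0,0,0,1],[0.45,0.65,0,0,0,0,1],[0.6,0.85,0,0,0,0,1],[0.65,0.95,0,0,0,0,1]]' 40 >/dev/null
python3 -m crank '[[0.15,0.25,0,0,0,0,1],[0.3,0.45,0,0,0,0,1],[0.45,0.65,0,0,0,0,1],[0.6,0.85,0,0,0,0,1],[0.65,0.95,0,0,0,0,1],[0.65,0.95,0,0,0,0,1],[0.65,0.95,0,0,0,0,1],[0.65,0.95,0,0,0,0,1]]' 40 >/dev/null
python3 go.py p1:310 p1:215
cat > look.py <<'E'
import sys
from h import *
from rig import capture
o=[]
for n,(r0,r1,c0,c1) in dict(top=(120,270,210,410),side=(90,240,260,460)).items():
    a,_=capture(n);o.append(cv2.resize(a[r0:r1,c0:c1],(400,300),interpolation=2))
cv2.imwrite(sys.argv[1],cv2.convertScaleAbs(np.hstack(o)[:,:,::-1],alpha=1.3))
E
python3 look.py pics/l1.png
```

```text
t 6.4 pos [671.6   1.3 307.4] F [-0.9  0.4 -1.4] w 0.504 gf 41.1
p1:310 shift [ 0.01   0.01  -0.026] turn [-0.001 -0.     0.   ]
p1:215 shift [0.01  0.011 0.924] turn [-0.001 -0.     0.   ]
```

View pics/l1.png

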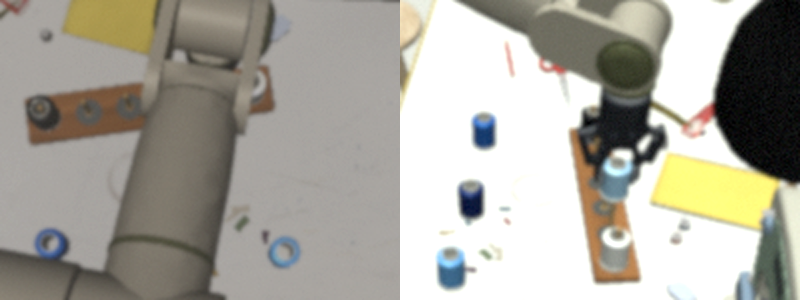

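The pale spool is held upright above the first free pin, at crop (615,180), next to white. Now lowering it.

```bash

python3 -m crank '[[0.01,0.01,0.1,0,0,0,1],[0.01,0.01,0.2,0,0,0,1],[0.01,0.01,0.3,0,0,0,1],[0.01,0.01,0.4,0,0,0,1],[0.01,0.01,0.4,0,0,0,1]]' 40 
python3 -m crank '[[0,0,0.1,0,0,0,1],[0,0,0.2,0,0,0,1],[0,0,0.3,0,0,0,1],[0,0,0.4,0,0,0,1],[0,0,0.5,0,0,0,1],[0,0,0.5,0,0,0,1]]' 40
python3 go.py p1:215
```

```text
time_s: 7.0
eef_pos: [672.6, 3.4, 265.5]
ee_rot: [-0.001, 0.646, 0.763, -0.001]
force: [0.6, -0.2, -1.1]
grip_width: 0.508
grip_force: 41.1
time_s: 7.6
eef_pos: [672.5, 3.4, 215.8]
ee_rot: [-0.001, 0.646, 0.763, -0.001]
force: [0.1, 0.2, -0.2]
grip_width: 0.505
grip_force: 41.1
t 7.6 pos [672.5   3.4 215.8] F [ 0.1  0.2 -0.2] w 0.505 gf 41.1
p1:215 shift [-0.009 -0.002  0.008] turn [-0.003 -0.001  0.001]
```

```bash

python3 -m crank '[[0,0,0.01,0,0,0,1],[0,0,0.02,0,0,0,1],[0,0,0.02,0,0,0,1],[0,0,0.02,0,0,0,1]]' 40 
python3 -m crank '[[0,0,0,0,0,0,0.4],[0,0,0,0,0,0,0.3],[0,0,0,0,0,0,0.2],[0,0,0,0,0,0,0],[0,0,0,0,0,0,0],[0,0,0,0,0,0,0],[0,0,0,0,0,0,0]]' 40 
python3 -m crank '[[0,0,-0.2,0,0,0,0],[0,0,-0.5,0,0,0,0],[0,0,-0.8,0,0,0,0],[0,0,-1,0,0,0,0],[0,0,-1,0,0,0,0]]' 40 >/dev/null
python3 go.py sky:310
```

```text
time_s: 8.0
eef_pos: [672.9, 3.4, 216.0]
ee_rot: [0.0, 0.646, 0.763, 0.0]
force: [0.3, 0.2, -0.4]
grip_width: 0.504
grip_force: 41.1
time_s: 8.7
eef_pos: [672.9, 3.4, 215.7]
ee_rot: [-0.0, 0.646, 0.763, -0.0]
force: [1.1, 0.2, -0.4]
grip_width: 1.005
grip_force: 0.0
t 9.2 pos [673.1   3.4 319. ] F [-0.1 -0.6  0.1] w 0.999 gf 0.0
sky:310 shift [-0.741 -2.629  0.077] turn [0.007 0.002 0.001]
```

```bash

python3 -m crank '[[-0.1,-0.3,0,0,0,0,0],[-0.2,-0.6,0,0,0,0,0],[-0.25,-0.88,0,0,0,0,0]]' 40 >/dev/null
python3 -m crank '[[-0.1,-0.3,0,0,0,0,0],[-0.2,-0.6,0,0,0,0,0],[-0.25,-0.88,0,0,0,0,0]]' 40 >/dev/null
python3 -m crank '[[-0.1,-0.3,0,0,0,0,0],[-0.2,-0.6,0,0,0,0,0],[-0.24,-0.87,0,0,0,0,0],[-0.24,-0.87,0,0,0,0,0],[-0.24,-0.87,0,0,0,0,0],[-0.24,-0.87,0,0,0,0,0]]' 40 >/dev/null
python3 go.py sky:195
cat > spots.py <<'E'
from h import *
from rig import capture
from go import P
for n in("top","side"):
    p,d=capture(n);W=cloud(n,d);X,Y,Z=W[...,0],W[...,1],W[...,2]
    for k,(x,y) in P.items():
        s=(d>0)&(np.hypot(X-x,Y-y)<32)&(Z>57)&(Z<88)
        if s.sum()>25: print(n,k,s.sum(),W[s].mean(0).round(),"z95",np.percentile(Z[s],90).round(),np.median(p[s],0))
E
python3 spots.py
```

```text
t 10.4 pos [ 426.1 -112.7  315.4] F [ 1.1 -0.1  0.6] w 0.997 gf 0.0
sky:195 shift [-0.003 -0.002  1.204] turn [-0.    -0.     0.002]
t 10.4 pos [ 426.1 -112.7  315.4] F [ 1.1 -0.1  0.6] w 0.997 gf 0.0
top mid 90 [434. 238.  61.] z95 65.0 [ 70.5  81.  109. ]
top navy 86 [435.  47.  61.] z95 65.0 [66.  67.  81.5]
top p1 160 [671.   2.  75.] z95 82.0 [ 99.  110.  114.5]
side sky 73 [ 426. -117.   60.] z95 65.0 [119. 151. 177.]
side mid 44 [434. 234.  61.] z95 66.0 [ 94.  114.5 141.5]
side navy 29 [428.  37.  60.] z95 64.0 [ 79.  87. 107.]
side p1 145 [671.  -6.  73.] z95 81.0 [122. 137. 144.]
```

Pale is seated, with its top at 82 mm. Next is sky.

```bash
python3 -m crank '[[0,0,0.3,0,0,0,0],[0,0,0.6,0,0,0,0],[0,0,0.9,0,0,0,0],[0,0,1,0,0,0,0],[0,0,1,0,0,0,0],[0,0,1,0,0,0,0]]' 40 >/dev/null
python3 -m crank '[[0,0,0.1,0,0,0,0],[0,0,0.2,0,0,0,0],[0,0,0.2,0,0,0,0],[0,0,0.2,0,0,0,1],[0,0,0.2,0,0,0,1],[0,0,0.2,0,0,0,1],[0,0,0.2,0,0,0,1],[0,0,0.2,0,0,0,1],[0,0,0.2,0,0,0,1],[0,0,0.2,0,0,0,1],[0,0,0.2,0,0,0,1],[0,0,0.2,0,0,0,1]]' 40 
python3 -m crank '[[0,0,-0.2,0,0,0,1],[0,0,-0.4,0,0,0,1],[0,0,-0.6,0,0,0,1],[0,0,-0.8,0,0,0,1],[0,0,-1,0,0,0,1],[0,0,-1,0,0,0,1]]' 40 >/dev/null
python3 go.py p2:310
```

```text
time_s: 12.3
eef_pos: [425.7, -112.9, 196.2]
ee_rot: [0.0, 0.646, 0.763, 0.0]
force: [-1.1, 0.9, 6.1]
grip_width: 0.504
grip_force: 40.8
t 12.9 pos [ 426.  -113.   297.7] F [ 1.6  0.2 -1. ] w 0.501 gf 41.0
p2:310 shift [ 1.372  2.622 -0.118] turn [0.004 0.004 0.002]
```

```bash

python3 -m crank '[[0.1,0.2,-0.15,0,0,0,1],[0.2,0.4,-0.15,0,0,0,1],[0.3,0.6,-0.15,0,0,0,1],[0.4,0.75,-0.15,0,0,0,1],[0.45,0.87,-0.15,0,0,0,1]]' 40 >/dev/null
python3 -m crank '[[0.1,0.2,0,0,0,0,1],[0.2,0.4,0,0,0,0,1],[0.3,0.6,0,0,0,0,1],[0.4,0.75,0,0,0,0,1],[0.45,0.87,0,0,0,0,1]]' 40 >/dev/null
python3 -m crank '[[0.1,0.2,0,0,0,0,1],[0.2,0.4,0,0,0,0,1],[0.3,0.6,0,0,0,0,1],[0.4,0.75,0,0,0,0,1],[0.47,0.88,0,0,0,0,1],[0.47,0.88,0,0,0,0,1],[0.47,0.88,0,0,0,0,1],[0.47,0.88,0,0,0,0,1]]' 40 >/dev/null
python3 go.py p2:215;python3 look.py pics/l2.png
```

```text
t 14.7 pos [661.1  64.7 310.4] F [-0.2 -0.  -1.1] w 0.501 gf 41.0
p2:215 shift [0.006 0.01  0.954] turn [-0.001 -0.     0.001]
```

View pics/l2.png

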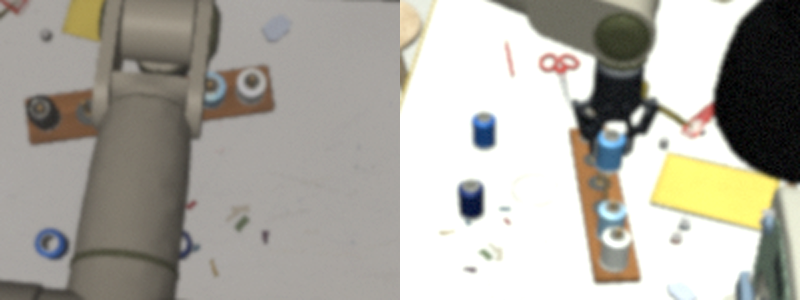

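Pale is seated beside white, at crop (612,215). Sky is held over pin 2, at crop (610,150).

```bash

python3 -m crank '[[0.01,0.01,0.1,0,0,0,1],[0.01,0.01,0.2,0,0,0,1],[0.01,0.01,0.3,0,0,0,1],[0.01,0.01,0.4,0,0,0,1],[0.01,0.01,0.4,0,0,0,1]]' 40 
python3 -m crank '[[0,0,0.1,0,0,0,1],[0,0,0.2,0,0,0,1],[0,0,0.3,0,0,0,1],[0,0,0.4,0,0,0,1],[0,0,0.5,0,0,0,1],[0,0,0.53,0,0,0,1],[0,0,0.53,0,0,0,1],[0,0,0.53,0,0,0,1]]' 40
python3 go.py p2:215
```

```text
time_s: 15.3
eef_pos: [662.0, 66.5, 268.5]
ee_rot: [-0.001, 0.646, 0.763, -0.001]
force: [0.1, 0.0, -1.2]
grip_width: 0.505
grip_force: 41.0
time_s: 16.1
eef_pos: [662.5, 66.5, 218.1]
ee_rot: [0.0, 0.646, 0.763, 0.0]
force: [0.1, -0.3, -0.6]
grip_width: 0.499
grip_force: 41.0
t 16.1 pos [662.5  66.5 218.1] F [ 0.1 -0.3 -0.6] w 0.499 gf 41.0
p2:215 shift [-0.009 -0.006  0.031] turn [0.001 0.    0.001]
```

```bash

python3 -m crank '[[0,0,0.01,0,0,0,1],[0,0,0.03,0,0,0,1],[0,0,0.03,0,0,0,1]]' 40 |grep force
python3 -m crank '[[0,0,0.03,0,0,0,0.4],[0,0,0.03,0,0,0,0.3],[0,0,0.03,0,0,0,0.2],[0,0,0.03,0,0,0,0],[0,0,0.03,0,0,0,0],[0,0,0.03,0,0,0,0],[0,0,0.03,0,0,0,0]]' 40 |grep -E "pos|force"
python3 -m crank '[[0,0,-0.2,0,0,0,0],[0,0,-0.5,0,0,0,0],[0,0,-0.8,0,0,0,0],[0,0,-1,0,0,0,0],[0,0,-1,0,0,0,0]]' 40 >/dev/null
python3 go.py mid:310
```

```text
force: [-0.3, -0.1, -0.4]
grip_force: 41.0
eef_pos: [662.3, 66.5, 211.7]
force: [-0.1, 0.1, 0.3]
grip_force: 0.0
t 17.6 pos [662.6  66.5 315. ] F [0.9 0.5 0.7] w 1.0 gf 0.0
mid:310 shift [ 2.058 -1.975  0.036] turn [0.007 0.002 0.002]
```

```bash

python3 -m crank '[[0.25,-0.25,0,0,0,0,0],[0.5,-0.5,0,0,0,0,0],[0.69,-0.66,0,0,0,0,0]]' 40 >/dev/null
python3 -m crank '[[0.25,-0.25,0,0,0,0,0],[0.5,-0.5,0,0,0,0,0],[0.69,-0.66,0,0,0,0,0]]' 40 >/dev/null
python3 -m crank '[[0.25,-0.25,0,0,0,0,0],[0.5,-0.5,0,0,0,0,0],[0.67,-0.65,0,0,0,0,0],[0.67,-0.65,0,0,0,0,0],[0.67,-0.65,0,0,0,0,0],[0.67,-0.65,0,0,0,0,0]]' 40 >/dev/null
python3 go.py mid:195;python3 spots.py
```

```text
t 18.8 pos [434.9 235.8 311.3] F [0.8 0.8 1. ] w 0.999 gf 0.0
mid:195 shift [ 0.013 -0.007  1.163] turn [-0.  0.  0.]
t 18.8 pos [434.9 235.8 311.3] F [0.8 0.8 1. ] w 0.999 gf 0.0
top navy 101 [436.  48.  61.] z95 65.0 [69. 69. 81.]
top p1 155 [672.   3.  75.] z95 82.0 [100. 111. 116.]
top p2 158 [661.  67.  75.] z95 82.0 [ 77.   94.  110.5]
side mid 48 [432. 236.  60.] z95 63.0 [ 98.5 109.5 137. ]
side navy 61 [433.  44.  61.] z95 64.0 [ 97. 100. 109.]
side p1 149 [671.  -7.  73.] z95 81.0 [115. 130. 137.]
side p2 138 [660.  57.  73.] z95 81.0 [ 88.5 112.  130. ]
```

```bash
python3 -m crank '[[0.01,0,0.3,0,0,0,0],[0.01,0,0.6,0,0,0,0],[0.01,0,0.9,0,0,0,0],[0.01,0,1,0,0,0,0],[0.01,0,1,0,0,0,0],[0.01,0,1,0,0,0,0]]' 40 >/dev/null
python3 -m crank '[[0,0,0.1,0,0,0,0],[0,0,0.16,0,0,0,0],[0,0,0.16,0,0,0,0],[0,0,0.16,0,0,0,1],[0,0,0.16,0,0,0,1],[0,0,0.16,0,0,0,1],[0,0,0.16,0,0,0,1],[0,0,0.16,0,0,0,1],[0,0,0.16,0,0,0,1],[0,0,0.16,0,0,0,1],[0,0,0.16,0,0,0,1],[0,0,0.16,0,0,0,1]]' 40 
python3 -m crank '[[0,0,-0.2,0,0,0,1],[0,0,-0.4,0,0,0,1],[0,0,-0.6,0,0,0,1],[0,0,-0.8,0,0,0,1],[0,0,-1,0,0,0,1],[0,0,-1,0,0,0,1]]' 40 >/dev/null
python3 go.py p3:310
```

```text
time_s: 20.7
eef_pos: [434.3, 237.4, 196.1]
ee_rot: [0.0, 0.646, 0.763, 0.0]
force: [-0.4, 1.0, 5.4]
grip_width: 0.495
grip_force: 40.9
t 21.3 pos [434.5 237.4 297.6] F [-0.2  0.  -1.7] w 0.495 gf 40.8
p3:310 shift [-1.431  1.962 -0.117] turn [ 0.005 -0.     0.002]
```

```bash

python3 -m crank '[[-0.1,0.15,-0.15,0,0,0,1],[-0.25,0.33,-0.15,0,0,0,1],[-0.4,0.52,-0.15,0,0,0,1],[-0.48,0.65,-0.15,0,0,0,1]]' 40 >/dev/null
python3 -m crank '[[-0.15,0.2,0,0,0,0,1],[-0.3,0.4,0,0,0,0,1],[-0.48,0.65,0,0,0,0,1]]' 40 >/dev/null
python3 -m crank '[[-0.15,0.2,0,0,0,0,1],[-0.3,0.4,0,0,0,0,1],[-0.42,0.58,0,0,0,0,1],[-0.47,0.66,0,0,0,0,1],[-0.47,0.66,0,0,0,0,1],[-0.47,0.66,0,0,0,0,1],[-0.47,0.66,0,0,0,0,1]]' 40 >/dev/null
python3 go.py p3:215;python3 look.py pics/l3.png
```

```text
t 22.7 pos [650.5 128.9 310.2] F [ 0.3  0.1 -0.9] w 0.496 gf 40.9
p3:215 shift [-0.006  0.01   0.952] turn [-0.001 -0.     0.002]
```

View pics/l3.png

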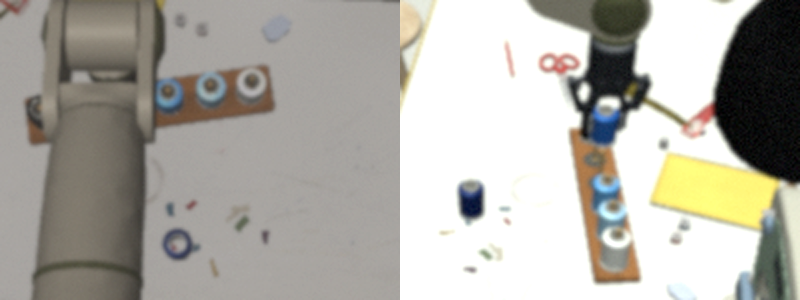

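White, pale and sky are in place, and mid is held over pin 3, at crop (605,125).

```bash

python3 -m crank '[[0,0.01,0.1,0,0,0,1],[0,0.01,0.2,0,0,0,1],[0,0.01,0.3,0,0,0,1],[0,0.01,0.4,0,0,0,1],[0,0.01,0.4,0,0,0,1]]' 40 |grep -E "pos|force"
python3 -m crank '[[0,0,0.1,0,0,0,1],[0,0,0.2,0,0,0,1],[0,0,0.3,0,0,0,1],[0,0,0.4,0,0,0,1],[0,0,0.5,0,0,0,1],[0,0,0.53,0,0,0,1],[0,0,0.53,0,0,0,1],[0,0,0.53,0,0,0,1]]' 40 |grep -E "pos|force"
python3 go.py p3:215
```

```text
eef_pos: [651.7, 128.6, 268.5]
force: [0.6, -0.6, -0.1]
grip_force: 40.9
eef_pos: [652.1, 128.7, 218.1]
force: [0.6, -0.6, -0.4]
grip_force: 40.9
t 24.1 pos [652.1 128.7 218.1] F [ 0.6 -0.6 -0.4] w 0.499 gf 40.9
p3:215 shift [-0.001 -0.006  0.031] turn [0.001 0.    0.002]
```

```bash

python3 -m crank '[[0,0,0.01,0,0,0,1],[0,0,0.03,0,0,0,1],[0,0,0.03,0,0,0,1]]' 40 |grep force
python3 -m crank '[[0,0,0.03,0,0,0,0.4],[0,0,0.03,0,0,0,0.3],[0,0,0.03,0,0,0,0.2],[0,0,0.03,0,0,0,0],[0,0,0.03,0,0,0,0],[0,0,0.03,0,0,0,0],[0,0,0.03,0,0,0,0]]' 40 |grep -E "pos|force"
python3 -m crank '[[0,0,-0.2,0,0,0,0],[0,0,-0.5,0,0,0,0],[0,0,-0.8,0,0,0,0],[0,0,-1,0,0,0,0],[0,0,-1,0,0,0,0]]' 40 >/dev/null
python3 go.py navy:310
```

```text
force: [-0.8, -0.2, -0.2]
grip_force: 40.9
eef_pos: [652.0, 128.6, 211.7]
force: [-0.5, -0.9, -0.5]
grip_force: 0.0
t 25.6 pos [652.2 128.7 315. ] F [-0.1  0.1 -0.1] w 0.997 gf 0.0
navy:310 shift [-0.441 -2.261  0.037] turn [0.007 0.001 0.002]
```

```bash

python3 -m crank '[[-0.05,-0.3,0,0,0,0,0],[-0.1,-0.6,0,0,0,0,0],[-0.15,-0.75,0,0,0,0,0]]' 40 >/dev/null
python3 -m crank '[[-0.05,-0.3,0,0,0,0,0],[-0.1,-0.6,0,0,0,0,0],[-0.15,-0.75,0,0,0,0,0]]' 40 >/dev/null
python3 -m crank '[[-0.05,-0.3,0,0,0,0,0],[-0.1,-0.6,0,0,0,0,0],[-0.14,-0.76,0,0,0,0,0],[-0.14,-0.76,0,0,0,0,0],[-0.14,-0.76,0,0,0,0,0],[-0.14,-0.76,0,0,0,0,0]]' 40 >/dev/null
python3 go.py navy:195;python3 spots.py
```

```text
t 26.8 pos [436.9  48.2 311.4] F [-0.   0.7  0.3] w 1.003 gf 0.0
navy:195 shift [-0.002 -0.005  1.164] turn [ 0.    -0.     0.002]
t 26.8 pos [436.9  48.2 311.4] F [-0.   0.7  0.3] w 1.003 gf 0.0
top p1 161 [671.   2.  76.] z95 83.0 [ 98. 109. 114.]
top p2 156 [661.  66.  76.] z95 83.0 [ 76.5  93.  109.5]
top p3 158 [650. 129.  75.] z95 81.0 [64.5 72.  94. ]
side navy 59 [434.  45.  61.] z95 64.0 [104. 109. 113.]
side p1 141 [671.  -6.  73.] z95 81.0 [118. 137. 143.]
side p2 136 [660.  58.  73.] z95 81.0 [ 92. 116. 135.]
side p3 126 [650. 121.  72.] z95 81.0 [ 64.5  88.  116.5]
```

```bash
python3 -m crank '[[0,0,0.3,0,0,0,0],[0,0,0.6,0,0,0,0],[0,0,0.9,0,0,0,0],[0,0,1,0,0,0,0],[0,0,1,0,0,0,0],[0,0,1,0,0,0,0]]' 40 >/dev/null
python3 -m crank '[[0,0,0.1,0,0,0,0],[0,0,0.16,0,0,0,0],[0,0,0.16,0,0,0,0],[0,0,0.16,0,0,0,1],[0,0,0.16,0,0,0,1],[0,0,0.16,0,0,0,1],[0,0,0.16,0,0,0,1],[0,0,0.16,0,0,0,1],[0,0,0.16,0,0,0,1],[0,0,0.16,0,0,0,1],[0,0,0.16,0,0,0,1],[0,0,0.16,0,0,0,1]]' 40 
python3 -m crank '[[0,0,-0.2,0,0,0,1],[0,0,-0.4,0,0,0,1],[0,0,-0.6,0,0,0,1],[0,0,-0.8,0,0,0,1],[0,0,-1,0,0,0,1],[0,0,-1,0,0,0,1]]' 40 >/dev/null
python3 go.py p4:310
```

```text
time_s: 28.7
eef_pos: [436.4, 48.1, 196.1]
ee_rot: [0.0, 0.646, 0.763, 0.0]
force: [-1.2, 0.3, 5.4]
grip_width: 0.498
grip_force: 41.0
t 29.3 pos [436.6  48.  297.5] F [ 0.3 -0.9 -1.5] w 0.5 gf 41.0
p4:310 shift [ 1.079  2.252 -0.117] turn [0.005 0.002 0.002]
```

```bash

python3 -m crank '[[0.1,0.2,-0.15,0,0,0,1],[0.2,0.4,-0.15,0,0,0,1],[0.3,0.6,-0.15,0,0,0,1],[0.36,0.75,-0.15,0,0,0,1]]' 40 >/dev/null
python3 -m crank '[[0.1,0.2,0,0,0,0,1],[0.2,0.4,0,0,0,0,1],[0.3,0.6,0,0,0,0,1],[0.36,0.75,0,0,0,0,1]]' 40 >/dev/null
python3 -m crank '[[0.1,0.2,0,0,0,0,1],[0.2,0.4,0,0,0,0,1],[0.3,0.6,0,0,0,0,1],[0.36,0.76,0,0,0,0,1],[0.36,0.76,0,0,0,0,1],[0.36,0.76,0,0,0,0,1],[0.36,0.76,0,0,0,0,1]]' 40 >/dev/null
python3 go.py p4:215;python3 look.py pics/l4.png
```

```text
t 30.8 pos [641.1 191.4 310. ] F [-0.6 -0.8 -1.4] w 0.502 gf 41.2
p4:215 shift [0.001 0.001 0.95 ] turn [-0.002  0.     0.001]
```

View pics/l4.png

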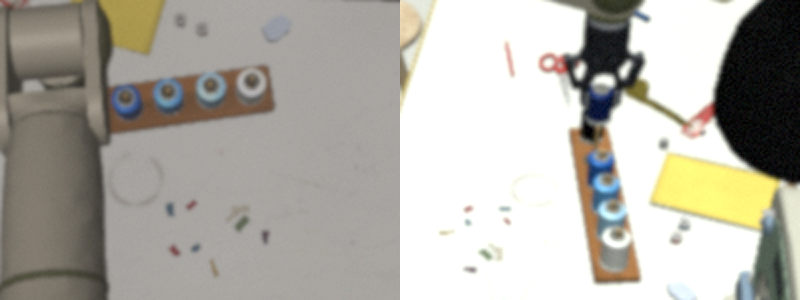

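Four spools are in order, and navy is held over pin 4, at crop (600,105).

```bash

python3 -m crank '[[0,0,0.1,0,0,0,1],[0,0,0.2,0,0,0,1],[0,0,0.3,0,0,0,1],[0,0,0.4,0,0,0,1],[0,0,0.4,0,0,0,1]]' 40 |grep -E "pos|force"
python3 -m crank '[[0,0,0.1,0,0,0,1],[0,0,0.2,0,0,0,1],[0,0,0.3,0,0,0,1],[0,0,0.4,0,0,0,1],[0,0,0.5,0,0,0,1],[0,0,0.53,0,0,0,1],[0,0,0.53,0,0,0,1],[0,0,0.53,0,0,0,1]]' 40 |grep -E "pos|force"
python3 go.py p4:215
```

```text
eef_pos: [641.2, 191.7, 268.5]
force: [0.6, 0.8, -1.0]
grip_force: 41.2
eef_pos: [641.6, 191.8, 218.1]
force: [0.5, 0.1, -0.4]
grip_force: 41.2
t 32.2 pos [641.6 191.8 218.1] F [ 0.5  0.1 -0.4] w 0.494 gf 41.2
p4:215 shift [-0.002 -0.006  0.031] turn [0.001 0.    0.001]
```

```bash

python3 -m crank '[[0,0,0.01,0,0,0,1],[0,0,0.03,0,0,0,1],[0,0,0.03,0,0,0,1]]' 40 |grep force
python3 -m crank '[[0,0,0.03,0,0,0,0.4],[0,0,0.03,0,0,0,0.3],[0,0,0.03,0,0,0,0.2],[0,0,0.03,0,0,0,0],[0,0,0.03,0,0,0,0],[0,0,0.03,0,0,0,0],[0,0,0.03,0,0,0,0]]' 40 |grep -E "pos|force"
python3 -m crank '[[0,0,-0.2,0,0,0,0],[0,0,-0.5,0,0,0,0],[0,0,-0.8,0,0,0,0],[0,0,-1,0,0,0,0],[0,0,-1,0,0,0,0]]' 40 >/dev/null
python3 -m crank '[[0,-0.3,0,0,0,0,0],[0,-0.6,0,0,0,0,0],[0,-0.9,0,0,0,0,0],[0,-1,0,0,0,0,0]]' 40 >/dev/null
python3 -m crank '[[0,-0.3,0,0,0,0,0],[0,-0.6,0,0,0,0,0],[0,-0.9,0,0,0,0,0],[0,-1,0,0,0,0,0],[0,-1,0,0,0,0,0],[0,-1,0,0,0,0,0],[0,-1,0,0,0,0,0]]' 40 >/dev/null
python3 spots.py;python3 look.py pics/l5.png
```

```text
force: [-0.7, -0.5, -0.7]
grip_force: 41.2
eef_pos: [641.5, 191.8, 211.7]
force: [0.9, -0.2, -0.5]
grip_force: 0.0
t 34.8 pos [445.1 158.9 311.5] F [0.1 0.  0.2] w 1.001 gf 0.0
top p1 157 [671.   2.  75.] z95 82.0 [100. 110. 116.]
top p2 158 [661.  66.  76.] z95 82.0 [ 77.  94. 110.]
top p3 160 [650. 129.  75.] z95 83.0 [65. 72. 95.]
top p4 157 [640. 191.  76.] z95 83.0 [60. 57. 68.]
side p1 150 [671.  -7.  73.] z95 81.0 [116.  131.5 137.5]
side p2 135 [660.  57.  73.] z95 81.0 [ 90. 115. 135.]
side p3 126 [650. 121.  73.] z95 81.0 [ 58.5  84.5 112. ]
side p4 118 [639. 183.  73.] z95 82.0 [58.  58.5 79. ]
```

View pics/l5.png

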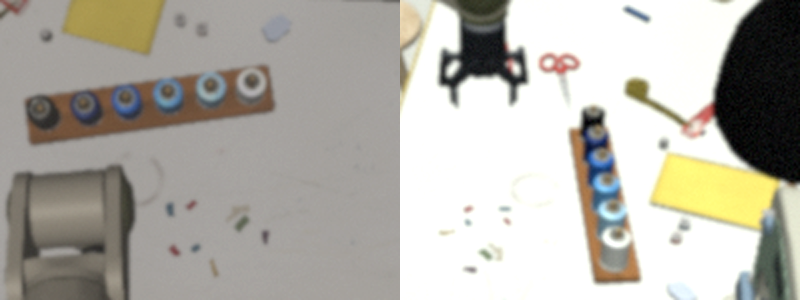

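All six spools are seated in shade order, with their tops at 82 mm. The gripper is clear and the scissors look unmoved.

```bash
python3 -c "
from rig import ticket;print(ticket.finish_job())"
```

```text
the job is handed in; nothing more can be done
None
```

The job is handed in: all four blue spools are seated on their pins in shade order from white to black, let go and upright in the last pictures, and nothing else was touched (the verdict itself was not shown to me).

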